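Fit the matching finger gutter in the forming jig

ROBOT

A 6-joint arm with a two-finger parallel gripper is mounted at the origin on the work surface. World frame = base frame: x ahead of the robot, y to its left, z up, the work surface at z = 0. Lengths are in mm, angles in rad, forces in N, time in s.
With the tool pointing down it reaches from about 350 to 975 mm from the base axis. Payload 7.1 kg.
Tool frame: the origin (TCP) lies between the finger pads; the fingertips stand 17 mm ahead of it and the grasp point (between the pads) lies 2 mm behind it; z points along the fingers, y is the line along which they close (so a half turn about z gives the same grasp; the last joint's range is limited). The gripper opens to 88 mm and grips with 3 to 60 N. Pads are 20 mm wide; open, the fingers measure 115 mm over their backs; the gripper's body (75 mm by 178 mm) begins 61 mm behind the grasp point.
Start: joints at [-1.142, 0.423, 1.63, -0, 1.089, -0.019], TCP at [270.629, -563.351, 239.675] pointing down, gripper open.
Joint ranges: [-3, 3], [-0.9, 2.11], [0.09, 2.58], [-1.31, 4.45], [0.11, 2.69], [-2.54, 2.54]. Speed limits (rad/s): [2.39, 2.39, 3.01, 3.14, 3.14, 3.14].

INTERFACE

Orientations are given as a rotation vector (axis times angle).
In Python, from workcell import ctrl, get_image, get_obs gives the robot as it stands (ctrl), with the cameras as plain functions and the readings as plain functions.
- The arm moves only by the shell command python3 jog.py [OPENING], which reads ROWS from standard input. ROWS is 1 to 5 rows, one to a line, with the numbers parted by spaces; each row has 6 numbers: dx, dy, dz in mm, then a rotation vector rx, ry, rz in rad; each row shifts and turns the commanded pose from where the row before left it, along the tool's axes as they then stand; what a row does not reach is not made up. A row lasts 1/12 s, in which the tool goes at most 41.7 mm and 0.125 rad, less where a joint would pass 70% of its speed; a pose out of reach is approached as far as the arm can. OPENING is the finger opening in mm, set as the command begins (- or left out keeps the last). The fingers move at their own pace and stop on an object; the grip force is fixed at half the most. Time passes only in rows, so rows that do not move let the fingers close. It prints the time, the measured TCP pose, the force, the opening and the grip force at its end. Input that does not fit is refused with a message, and nothing moves.
- get_obs(): the state, without advancing time (a new reading comes with each control period).
- get_image(name): name is "side" or "top"; returns a dict with "img" (400x640x3 uint8, red, green, blue), "fx", "fy", "cx", "cy" (pixels), "R" (3x3) and "t" (3): a world point X has camera coordinates R X + t. Camera axes: x right, y down, z forward; pixel columns grow to the right and rows downward; lengths in mm; the calibration is good to about 2 mm. A picture is of the moment at which its call begins. There is no depth.
- ctrl.close_job(): hands the job in; it is judged then, once.
The state is a dict: "t": time; "qpos": joint angles; "qvel": joint speeds; "joint_torque": joint torques, N m; "ee_pos": TCP position; "orientation": TCP orientation; "ft_force": force on the tool from outside, world axes, zero at the start; "moment": the same for the moment, N m; "width": finger opening in mm; "grasp_force": force on a finger pad.
Only numpy, scipy, OpenCV 4.12 (cv2) and the standard library are available. Lean on these libraries where they do the work, as an engineer would, in place of code of your own. Each camera call takes 0.05 s, during which the arm holds its last target. There are 200 camera calls.

TASK

The jig's working bay, under the keeper arm with the red knob, holds either the long or the short walnut dowel: see which, swing the keeper well aside by its knob, pull the finger gutter of that size (long for long, short for short) up off its sprung catch on the storage rail, and lower it gently, without dropping it, open side down over the dowel until it rests fully on it, centred along the dowel. Then swing the keeper fully back over the gutter and let go. Leave the other gutter clipped on the rail, and do not disturb the canister or the bending iron.

Things in the scene. Friction and masses are not known exactly. Their poses are not given: they have to be found in the camera images.
- gutter_long: long sky-blue finger gutter, an arched channel lying open side down astride the rail: 100 mm long (y), 40 wide, 38 high, wall 4. Origin: underside centre, z up. Outer sides are flat and upright for the lowest 18 mm: grip there across x. Inside 32 mm wide, a 3 mm inward bead along each bottom edge (26 between beads), inner crown 34 above origin. About 45 g
- gutter_short: short sky-blue finger gutter astride the rail: same section, axes and origin as the long one, but 60 mm long; about 30 g
- rail: fixed aluminium rail: bar along y, 16 mm wide, 280 long, 55 to 84 above the counter, round-topped; foot 70 x 300. Origin: foot's underside centre. Gutters sit at y = -70 and +70, origins 50 above the counter. Sprung balls in the bar's sides catch over their beads: a straight upward pull of about 10 N (at most 15) frees one within 12 mm; skirts clear the bar after 40 mm
- dowel_long: long walnut dowel: 130 mm long (along y), 20 across, round ends, level on an 8 mm steel web and a foot 30 x 50 x 8, fixed on the jig. Origin: foot's underside centre, 10 above the counter; z up. Dowel axis 64, top 74 above origin. A gutter fully down on it has its origin 40 mm above this origin
- dowel_short: short walnut dowel: as the long one in section, heights and axes, but 90 mm long
- bay (a point): centre of the jig's working bay, under the keeper arm, on the base plate 10 mm above the counter. The dowel in work has its origin here; the other stands parked 120 mm away along the jig's +x. Axes as the jig's
- jig: grey forming jig, fixed: base plate 10 mm thick, x -55 to 165, y -120 to 80 about the origin, which is on the counter under the centre of the working bay; z up. Both dowels lie parallel to its y. A 16 mm post at y = -95 carries the keeper arm
- keeper_pivot (a point): axis of the keeper arm's upright pivot, at the jig's x 0, y -95 mm, 92 mm above the counter
- keeper (a joint): keeper arm angle, rad: 0 = closed, at its stop, along and above the dowel in the bay; grows counterclockwise from above, towards the jig's -x, to the stop at 1.6 (open). Stays where left, about 0.05 N m friction. Arm 18 mm wide, 8 thick, underside 92 above the counter, 4 above a fully seated gutter
- keeper_knob (a point): grip point on the axis of the keeper's upright round red knob, 95 mm from the pivot, 122 above the counter. Knob 20 mm in diameter, standing 100 to 140 above the counter; when closed it is over the bay's centre
- canister: bystander: amber glass canister with black screw cap and chrome rivet posts inside, 60 mm diameter, 90 high; origin underside centre
- iron: bystander: stainless bending iron with black grip lying on the counter, 210 mm long, 30 wide, 22 high; origin under its middle, x along it to the metal blade

How it is judged:
By the outcome, as a careful person would: the job done as asked, in the order asked, and still so for the second after the job is handed in, with the robot touching nothing.
It also fails if it takes over 72 s, if anything falls off the work surface, if the arm or the gripper's body presses on something with over 40 N, if the wrist force passes 120 N, or if a joint passes its speed limit or range.

## Working session

There is one attempt and no reset: what is moved stays moved. The work goes in short steps, Python scripts to look and compute and a shell command to move; the robot and the scene stay as the last step left them, time stands still between calls to the robot, and variables do not carry over. Pictures are saved under pics/ and viewed, at most 10 in all, crops included, and the job is handed in when it is done.

```bash
ls; mkdir -p pics; python3 - <<'E'
from workcell import ctrl, get_image, get_obs
import cv2,numpy as np
for n in("side","top"):
    d=get_image(n);cv2.imwrite(f"pics/{n}0.png",d["img"][:,:,::-1]);np.savez(f"{n}0.npz",**d)
    print(n,d["fx"],d["fy"],d["cx"],d["cy"],np.round(d["R"],3).tolist(),d["t"])
print(get_obs())
E
```

```text
jog.py
pics
workcell.py
side 366.19853621177305 366.19853621177305 314.76980609985696 202.10698842964322 [[0.964, -0.264, -0.012], [-0.143, -0.482, -0.864], [0.222, 0.835, -0.503]] [-550.81738714  189.13566426  640.76068062]
top 428.92746450883 428.92746450883 318.42757843060264 201.43079190565305 [[0.016, -0.999, 0.039], [-0.985, -0.023, -0.173], [0.173, -0.035, -0.984]] [  -8.98443191  594.24293795 1009.94185005]
{'t': 0.1, 'qpos': array([-1.14198948e+00,  4.23732415e-01,  1.63059487e+00, -4.01157839e-05,
        1.08860806e+00, -1.90081239e-02]), 'qvel': array([-0.00045199, -0.00117384, -0.00248079,  0.0003541 , -0.00097617,
       -0.00077398]), 'joint_torque': array([ 2.53239887e-04, -5.45615315e+01, -2.74325877e+01,  6.45283889e-02,
        1.88026205e-02, -4.82318569e-05]), 'ee_pos': array([ 270.43596419, -562.93810335,  239.0067547 ]), 'orientation': array([-3.06188867e+00, -6.97301390e-01,  4.83572457e-04]), 'ft_force': array([-0.14565819, -0.57052087, -0.27846698]), 'moment': array([-0.00161945,  0.01480816, -0.02357025]), 'grasp_force': 0.0, 'width': 88.24574876903944}
```

View pics/side0.png

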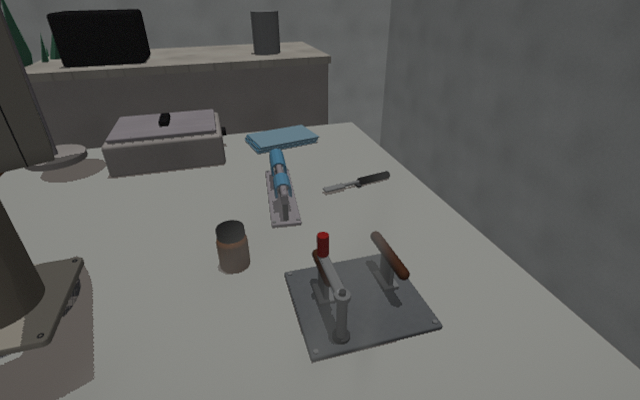

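View pics/top0.png

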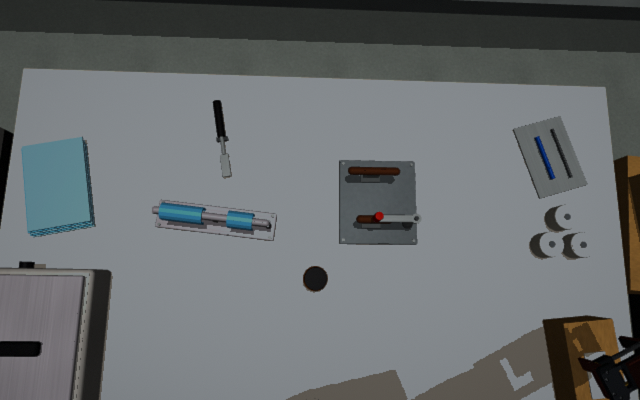

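The side view shows the keeper's red knob near (323,240), with the parked dowel at (375-407, 235-275). In the top view the jig is at (339-417, 160-245), the bay dowel's end at (357,219), the parked dowel at (349-398,171), the long gutter around (181,213) and the short one around (239,220). Next I'll measure them.

```bash
cat > h.py <<'E'
import cv2,numpy as np
def ld(n): return dict(np.load(n+".npz"))
def ray(d,p):
    R,t=d["R"],d["t"]; v=R.T@np.array([(p[0]-d["cx"])/d["fx"],(p[1]-d["cy"])/d["fy"],1.])
    return -R.T@t,v/np.linalg.norm(v)
def onz(d,p,z):
    o,v=ray(d,p); return o+v*(z-o[2])/v[2]
def tri(d1,p1,d2,p2):
    o1,v1=ray(d1,p1);o2,v2=ray(d2,p2)
    s=np.linalg.lstsq(np.c_[v1,-v2],o2-o1,rcond=None)[0]
    a,b=o1+s[0]*v1,o2+s[1]*v2; return (a+b)/2,np.linalg.norm(a-b)
def proj(d,X):
    c=d["R"]@np.asarray(X,float)+d["t"]; return np.array([d["fx"]*c[0]/c[2]+d["cx"],d["fy"]*c[1]/c[2]+d["cy"]])
def blobs(d,lo,hi,amin=8):
    m=cv2.inRange(cv2.cvtColor(d["img"],cv2.COLOR_RGB2HSV),lo,hi)
    n,l,s,c=cv2.connectedComponentsWithStats(m)
    out=[]
    for i in range(1,n):
        if s[i,4]>=amin:
            pts=np.argwhere(l==i)[:,::-1].astype(np.float32)
            out.append((s[i].tolist(),np.round(c[i],1).tolist(),np.round(cv2.boxPoints(cv2.minAreaRect(pts)),1).tolist()))
    return out
E
python3 - <<'E'
from h import *
for n in("side0","top0"):
    d=ld(n)
    for k,lo,hi in(("red",(0,200,120),(4,255,255)),("red2",(174,180,100),(180,255,255)),("brown",(3,100,25),(14,215,150)),("blue",(92,90,90),(108,255,255))):
        for b in blobs(d,lo,hi,15): print(n,k,b)
a=cv2.imread("pics/top0.png")[140:260,140:440]; b=cv2.imread("pics/side0.png")[140:350,220:445]
cv2.imwrite("pics/ct.png",cv2.resize(a,None,fx=2.66,fy=2.66,interpolation=2));cv2.imwrite("pics/cs.png",cv2.resize(b,None,fx=2.8,fy=2.8,interpolation=2))
E
```

```text
side0 brown ([217, 240, 7, 5, 15], [219.1, 242.7], [[215.60000610351562, 242.10000610351562], [217.0, 240.0], [223.0, 244.0], [221.60000610351562, 246.10000610351562]])
side0 brown ([313, 249, 8, 19, 61], [316.1, 257.1], [[312.1000061035156, 249.89999389648438], [317.0, 249.0], [320.1000061035156, 266.79998779296875], [315.20001220703125, 267.70001220703125]])
side0 brown ([390, 248, 19, 32, 250], [398.8, 266.2], [[382.20001220703125, 253.89999389648438], [390.29998779296875, 247.8000030517578], [410.5, 274.6000061035156], [402.29998779296875, 280.79998779296875]])
side0 blue ([270, 148, 15, 18, 195], [276.3, 156.5], [[269.0, 148.60000610351562], [282.8999938964844, 147.39999389648438], [284.20001220703125, 164.0], [270.3999938964844, 165.10000610351562]])
side0 blue ([273, 172, 17, 16, 170], [280.7, 179.1], [[272.5, 173.60000610351562], [287.5, 171.5], [289.3999938964844, 184.89999389648438], [274.3999938964844, 187.10000610351562]])
top0 red ([376, 212, 7, 8, 42], [379.0, 215.3], [[374.5, 215.5], [379.0, 211.0], [383.5, 215.5], [379.0, 220.0]])
top0 brown ([348, 167, 52, 8, 321], [
[... 585 characters left out ...]
ue ([39, 201, 7, 11, 21], [42.1, 206.6], [[38.70000076293945, 201.5], [44.0, 201.0], [45.0, 211.0], [39.70000076293945, 211.5]])
top0 blue ([158, 203, 47, 20, 660], [179.8, 212.1], [[157.1999969482422, 217.1999969482422], [159.1999969482422, 201.60000610351562], [204.3000030517578, 207.3000030517578], [202.39999389648438, 222.8000030517578]])
top0 blue ([45, 206, 6, 11, 15], [46.9, 210.4], [[44.099998474121094, 206.3000030517578], [46.099998474121094, 205.60000610351562], [50.0, 216.0], [48.0, 216.6999969482422]])
top0 blue ([226, 211, 27, 18, 376], [239.1, 219.3], [[225.39999389648438, 225.5], [227.1999969482422, 210.0], [252.5, 212.89999389648438], [250.6999969482422, 228.39999389648438]])
```

View pics/ct.png

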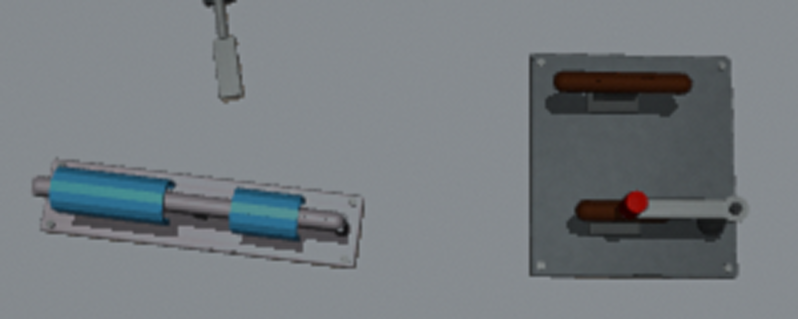

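View pics/cs.png

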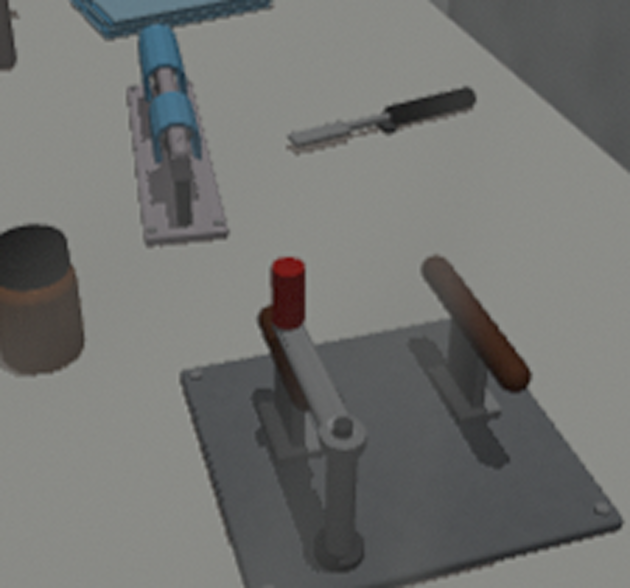

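The crops settle it. The bay dowel's far end is 9 px short of the parked one's, about 21 mm, so the short dowel is in work. The short gutter is at crop (265,213).

```bash
python3 - <<'E'
from h import *
np.set_printoptions(precision=1,suppress=True)
s,t=ld("side0"),ld("top0")
for d in(s,t): print("cam",-d["R"].T@d["t"])
T=lambda x,y:(x/2.66+140-.3,y/2.66+140-.3)
S=lambda x,y:(x/2.8+220-.3,y/2.8+140-.3)
P=lambda n,a,b:print(n,*tri(t,a,s,b))
P("knobtop",(379,215.3),S(289,266))
P("pivot top",T(736,208),S(343,426))
P("bolt+x+y",T(541,62),None) if 0 else None
P("bolt -x+y",T(541,266),S(196,374))
P("bolt +x-y",T(724,65),S(601,508))
P("parked end+y",T(555,82),S(433,262));P("parked end-y",T(691,83),S(519,383))
P("bay end+y",T(577,209),S(268,314))
P("rail foot -y-x",T(355,266),S(150,243));P("rail foot -y+x",T(360,197),S(228,234))
P("rail bar end",T(345,222),S(180,150))
for n,p in(("parked",(348,170.6)),("parked",(399,170.6)),("bay",(356.5,219)),("knob140",(379,215.3))): print(n,onz(t,p,140 if 'k1' in n or 'knob' in n else 74))
print("bolts z10",[onz(t,T(*p),11) for p in((541,62),(541,266),(724,65),(732,268))])
print("foot",[onz(t,T(*p),8) for p in((55,160),(360,197),(355,266),(42,230))])
print("short g",[onz(t,p,70) for p in((225.4,225.5),(227.2,210),(252.5,212.9),(250.7,228.4),(239.1,219.3))],onz(t,(239.1,219.3),80))
print("short g side z70",onz(s,(280.7,179.1),75))
E
```

```text
cam [ 415.9 -589.3  479. ]
cam [ 410.2   40.3 1097. ]
knobtop [ 550.1 -131.8  141.3] 0.42477355015923607
pivot top [ 550.8 -226.5  106.4] 0.18162183984171298
bolt -x+y [504.5 -62.7  14.2] 0.8610979684424132
bolt +x-y [ 704.8 -241.8   16.3] 1.543278020066515
parked end+y [669.3 -68.7  77.8] 1.8409602249655472
parked end-y [ 669.9 -194.4   78.4] 1.3629909166461815
bay end+y [550.  -89.   75.4] 2.1395065837128255
rail foot -y-x [502.2 114.2   6.6] 2.009420941922261
rail foot -y+x [568.3 111.8   4.7] 0.7362325536929017
rail bar end [533.6 119.   86.7] 0.3902047332252094
parked [669.1 -68.   74. ]
parked [ 672.4 -194.5   74. ]
bay [549.5 -89.1  74. ]
knob140 [ 550.1 -132.   140. ]
bolts z10 [array([705.2, -61.6,  11. ]), array([504.3, -62.9,  11. ]), array([ 707. , -243.5,   11. ]), array([ 506. , -246.9,   11. ])]
foot [array([596.8, 403.6,   8. ]), array([567.5, 111.6,   8. ]), array([501.1, 114.1,   8. ]), array([529.3, 410.4,   8. ])]
short g [array([527.6, 224.8,  70. ]), array([565.1, 222.5,  70. ]), array([559.4, 161.7,  70. ]), array([521.9, 164.4,  70. ]), array([543.2, 193. ,  70. ])] [541.9 191.5  80. ]
short g side z70 [543.6 213.7  75. ]
```

Bay is about (550.2, -132.8) with yaw +0.009, and the short gutter about (542, 190.8) with yaw -0.097. I'll rotate the tool and go above the knob.

```bash
cat > st.py <<'E'
import sys,numpy as np
from workcell import ctrl, get_image, get_obs
from scipy.spatial.transform import Rotation as Ro
def st():
    o=get_obs();R=Ro.from_rotvec(o["orientation"]).as_matrix()
    print("t %.2f"%o["t"],"p",np.round(o["ee_pos"],1),"alpha %.3f"%np.arctan2(R[1,0],R[0,0]),"zaxis",np.round(R[:,2],3),"F",np.round(o["ft_force"],1),"w %.1f g %.1f"%(o["width"],o["grasp_force"]))
    return o["ee_pos"],R
if __name__=="__main__":
    p,R=st()
    if len(sys.argv)>4:
        tg=np.array(sys.argv[1:4],float);a=float(sys.argv[4])
        Rt=np.array([[np.cos(a),np.sin(a),0],[np.sin(a),-np.cos(a),0],[0,0,-1]])
        print("tool shift",np.round(R.T@(tg-p),1),"rotvec",np.round(Ro.from_matrix(R.T@Rt).as_rotvec(),3))
E
echo '0 0 0 0 0 -0.113
0 0 0 0 0 -0.113
0 0 0 0 0 -0.113
0 0 0 0 0 -0.113
0 0 0 0 0 -0.113' | python3 jog.py 44
echo '0 0 0 0 0 -0.113
0 0 0 0 0 -0.113
0 0 0 0 0 -0.113
0 0 0 0 0 -0.113
0 0 0 0 0 -0.113' | python3 jog.py
echo '28 18 0 0 0 0
28 18 0 0 0 0
28 18 0 0 0 0
28 18 0 0 0 0
28 18 0 0 0 0' | python3 jog.py
echo '28 18 0 0 0 0
28 18 0 0 0 0
28 18 0 0 0 0
28 18 0 0 0 0
28 18 0 0 0 0' | python3 jog.py
echo '28 18 0 0 0 0
28 18 0 0 0 0
28 18 0 0 0 0
28 18 0 0 0 0
0 0 0 0 0 0' | python3 jog.py
python3 st.py 550.2 -132.5 239 1.58
```

```text
t: 0.52
ee_pos: [270.5, -563.0, 239.2]
orientation: [-2.742, -1.531, -0.0]
ft_force: [0.5, 0.4, 0.0]
width: 58.0
grasp_force: 0.0
t: 0.93
ee_pos: [270.5, -563.0, 239.2]
orientation: [-2.207, -2.235, -0.001]
ft_force: [0.4, 0.5, -0.1]
width: 44.1
grasp_force: 0.0
t: 1.35
ee_pos: [360.0, -421.2, 239.3]
orientation: [-2.214, -2.228, -0.0]
ft_force: [0.6, -0.6, -1.0]
width: 44.3
grasp_force: 0.0
t: 1.77
ee_pos: [449.1, -280.5, 239.5]
orientation: [-2.213, -2.229, 0.0]
ft_force: [0.4, -0.2, -0.1]
width: 44.2
grasp_force: 0.0
t: 2.18
ee_pos: [522.1, -165.6, 239.6]
orientation: [-2.209, -2.233, -0.002]
ft_force: [-0.1, 0.0, 0.1]
width: 44.1
grasp_force: 0.0
t 2.18 p [ 522.1 -165.6  239.6] alpha 1.581 zaxis [ 0.001  0.001 -1.   ] F [-0.1  0.   0.1] w 44.1 g 0.0
tool shift [32.8 28.4  0.6] rotvec [ 0.001 -0.001  0.001]
```

```bash

echo '33 28.5 0 0 0 0
0 0 28 0 0 0
0 0 28 0 0 0
0 0 20 0 0 0
0 0 0 0 0 0' | python3 jog.py >/dev/null
python3 st.py 550.2 -132.5 124 1.58
python3 - <<'E'
from workcell import ctrl, get_image, get_obs
import cv2,numpy as np
ims=[]
for n,(x,y) in(("side",(230,130)),("top",(290,130))):
    d=get_image(n);ims.append(cv2.resize(d["img"][y:y+180,x:x+200,::-1],None,fx=2,fy=2,interpolation=2))
cv2.imwrite("pics/k1.png",np.hstack(ims))
E
```

```text
t 2.60 p [ 543.9 -137.2  159.5] alpha 1.578 zaxis [-0.008  0.002 -1.   ] F [-0.7  0.9 -0.4] w 44.0 g 0.0
tool shift [ 4.6  6.6 35.5] rotvec [-0.008 -0.002 -0.002]
```

View pics/k1.png

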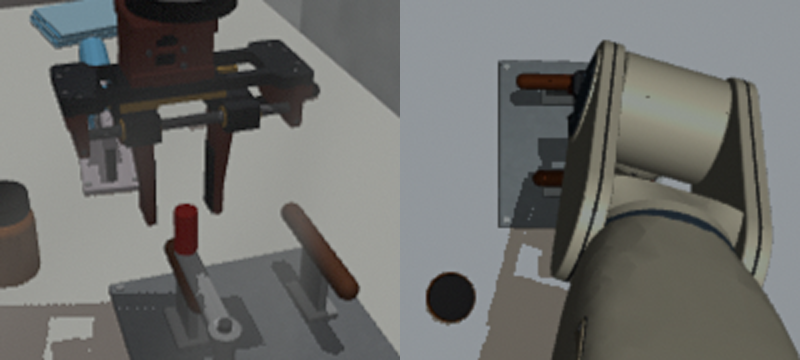

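The side view shows the red knob between the open fingers, near (186,228). I'll correct sideways, descend and loosely cage it.

```bash

echo '4.6 6.6 0 0.008 0 0
0 0 0 0 0 0
0 0 18 0 0 0
0 0 18 0 0 0
0 0 0 0 0 0' | python3 jog.py >/dev/null
python3 st.py 550.2 -132.5 124 1.58
echo '0 0 0 0 0 0
0 0 0 0 0 0
0 0 0 0 0 0
0 0 0 0 0 0' | python3 jog.py 25
python3 st.py 550.2 -132.5 124 1.58
```

```text
t 3.12 p [ 552.4 -133.   126.4] alpha 1.578 zaxis [-0.01  0.   -1.  ] F [-0.3  0.6 -0.2] w 43.8 g 0.0
tool shift [ 0.5 -2.1  2.5] rotvec [-0.01  -0.001 -0.002]
t: 3.45
ee_pos: [552.8, -133.3, 128.7]
orientation: [-2.209, -2.225, 0.01]
ft_force: [-3.4, 0.0, 3.3]
width: 25.8
grasp_force: 2.1
t 3.45 p [ 552.8 -133.3  128.7] alpha 1.578 zaxis [-0.009 -0.    -1.   ] F [-3.4  0.   3.3] w 25.8 g 2.1
tool shift [ 0.9 -2.6  4.7] rotvec [-0.009  0.    -0.002]
```

```bash

echo '0.5 -2.5 0 0.009 0 0
0 0 0 0 0 0' | python3 jog.py >/dev/null; python3 st.py 550.2 -132.5 126 1.58
echo '-0.5 -9.5 0 0 0 -0.1
-0.5 -9.5 0 0 0 -0.1
-0.5 -9.5 0 0 0 -0.1
-0.5 -9.5 0 0 0 -0.1
-0.5 -9.5 0 0 0 -0.1' | python3 jog.py >/dev/null; python3 st.py 504.5 -144.4 126 2.08
```

```text
t 3.62 p [ 551.  -132.8  128.3] alpha 1.578 zaxis [-0.016 -0.    -1.   ] F [-0.3 -0.5  0.1] w 25.3 g 0.0
tool shift [ 0.3 -0.7  2.3] rotvec [-0.016  0.    -0.002]
t 4.03 p [ 505.4 -144.8  128.8] alpha 2.083 zaxis [-0.016 -0.    -1.   ] F [ 1.4  0.6 -0.1] w 24.8 g 0.4
tool shift [ 0.7 -0.5  2.8] rotvec [-0.014 -0.007  0.003]
```

```bash

echo '-0.5 -9.5 0 -0.014 -0.007 -0.1
-0.5 -9.5 0 0 0 -0.1
-0.5 -9.5 0 0 0 -0.1
-0.5 -9.5 0 0 0 -0.1
-0.5 -9.5 0 0 0 -0.1' | python3 jog.py >/dev/null; python3 st.py
echo '-0.5 -9.5 0 0 0 -0.1
-0.5 -9.5 0 0 0 -0.1
-0.5 -9.5 0 0 0 -0.1
-0.5 -9.5 0 0 0 -0.1
0 0 0 0 0 0' | python3 jog.py >/dev/null; python3 st.py
echo '0 0 0 0 0 0
0 0 0 0 0 0' | python3 jog.py 40 >/dev/null; python3 st.py
echo '0 0 -30 0 0 0
0 0 -30 0 0 0
0 0 -30 0 0 0
0 0 0 0 0 0' | python3 jog.py >/dev/null; python3 st.py 542.1 190.6 160 1.474
```

```text
t 4.45 p [ 471.1 -177.5  128.9] alpha 2.583 zaxis [-0.     0.001 -1.   ] F [0.2 0.6 1.3] w 24.8 g 0.4
t 4.87 p [ 458.  -213.9  128.9] alpha 2.980 zaxis [-0.     0.001 -1.   ] F [ 0.3 -0.5  0.1] w 25.2 g 0.0
t 5.03 p [ 457.9 -212.4  128.7] alpha 2.975 zaxis [-0.001  0.001 -1.   ] F [-0.7 -0.6 -0.7] w 34.9 g 0.0
t 5.37 p [ 460.8 -213.6  223.8] alpha 2.976 zaxis [ 0.007 -0.002 -1.   ] F [ 1.  -0.2 -0.4] w 40.0 g 0.0
tool shift [-13.2 412.1  63.3] rotvec [0.004 0.007 1.502]
```

```bash

echo '0 0 0 0 0 0.125
0 0 0 0 0 0.125
0 0 0 0 0 0.125
0 0 0 0 0 0.125
0 0 0 0 0 0.125' | python3 jog.py 64 >/dev/null
echo '0 0 0 0 0 0.125
0 0 0 0 0 0.125
0 0 0 0 0 0.125
0 0 0 0 0 0.125
0 0 0 0 0 0.125' | python3 jog.py >/dev/null
echo '0 0 0 0 0 0.125
0 0 0 0 0 0.125
34 3.5 0 0 0 0
34 3.5 0 0 0 0
34 3.5 0 0 0 0' | python3 jog.py >/dev/null
echo '34 3.5 0 0 0 0
34 3.5 0 0 0 0
34 3.5 0 0 0 0
34 3.5 0 0 0 0
34 3.5 0 0 0 0' | python3 jog.py >/dev/null
echo '34 3.5 0 0 0 0
34 3.5 0 0 0 0
34 3.5 0 0 0 0
0 0 0 0 0 0
0 0 0 0 0 0' | python3 jog.py >/dev/null
python3 st.py 542.1 190.6 160 1.474
```

```text
t 7.45 p [530.4 157.9 218.3] alpha 1.480 zaxis [-0.002  0.001 -1.   ] F [ 0.1  0.  -0.3] w 64.0 g 0.0
tool shift [33.6  8.8 58.3] rotvec [-0.002 -0.001  0.006]
```

```bash

echo '33.6 8.8 0 0 0 0.006
0 0 34 0 0 0
0 0 34 0 0 0
0 0 34 0 0 0
0 0 0 0 0 0' | python3 jog.py >/dev/null
echo '0 0 0 0 0 0
0 0 0 0 0 0' | python3 jog.py >/dev/null
python3 st.py 542.1 190.6 57 1.474
python3 - <<'E'
from workcell import ctrl, get_image, get_obs
import cv2,numpy as np
from h import *
ims=[]
for n,(x,y) in(("side",(190,60)),("top",(150,130))):
    d=get_image(n);np.savez(f"{n}1.npz",**d);im=d["img"][y:y+150,x:x+200,::-1] if n=="side" else d["img"][y:y+150,x:x+300,::-1]
    ims.append(cv2.resize(im,None,fx=(2.6 if n=="side" else 1),fy=2.6 if n=="side" else 1,interpolation=2))
a=np.zeros((390,820,3),np.uint8);a[:,:520]=ims[0];a[:150,520:820]=ims[1]
cv2.imwrite("pics/g1.png",a[:,:800])
E
```

```text
t 8.03 p [543.3 188.4 118.3] alpha 1.471 zaxis [-0.     0.002 -1.   ] F [0.2 0.2 0.8] w 63.7 g 0.0
tool shift [ 2.  -1.3 61.3] rotvec [-0.001 -0.002 -0.003]
```

View pics/g1.png

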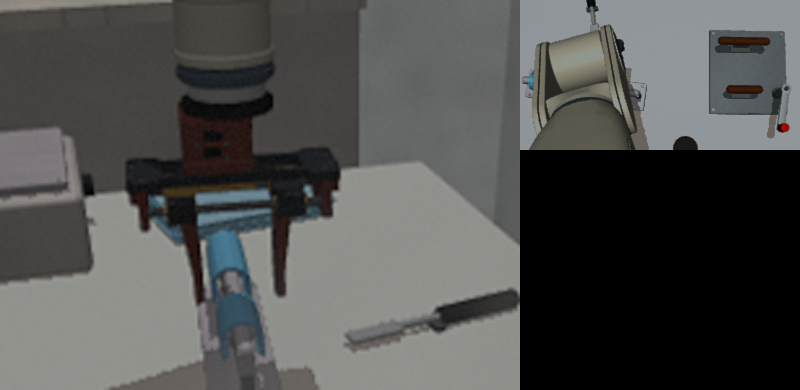

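The keeper is open, knob at (784,127), and the whole bay dowel shows, clearly shorter than the parked one. The fingers straddle the short gutter. I'll measure the dowel and descend.

```bash
python3 - <<'E'
from h import *
np.set_printoptions(precision=1,suppress=True)
s,d=ld("side1"),ld("top1")
for n,e in(("top",d),("side",s)):
  for b in blobs(e,(3,100,25),(14,215,150),40): 
    print(n,b[0],b[1])
    if n=="top":
        x,y,w,h,_=b[0]; print([onz(d,(px,b[1][1]),76) for px in(x-.5,x+w-.5,b[1][0])])
E
echo '2 -1.3 20 0 0 0
0 0 20 0 0 0
0 0 20 0 0 0
0 0 0 0 0 0
0 0 0 0 0 0' | python3 jog.py >/dev/null
python3 st.py 542.1 190.6 57 1.474
echo '0 0 0 0 0 0
0 0 0 0 0 0
0 0 0 0 0 0' | python3 jog.py 44 >/dev/null;python3 st.py 542.1 190.6 57 1.474
```

```text
top [348, 167, 52, 8, 344] [373.5, 170.7]
[array([668.3, -66.5,  76. ]), array([ 671.7, -195.3,   76. ]), array([ 670. , -130.8,   76. ])]
top [357, 215, 36, 8, 236] [374.4, 219.0]
[array([549.2, -88.9,  76. ]), array([ 551.1, -176.2,   76. ]), array([ 550.1, -132.2,   76. ])]
side [259, 99, 29, 28, 361] [272.6, 115.4]
side [0, 100, 28, 75, 983] [9.0, 140.7]
side [313, 249, 17, 26, 236] [320.8, 261.2]
side [390, 251, 19, 29, 247] [398.9, 266.7]
t 8.55 p [541.8 191.   58. ] alpha 1.472 zaxis [-0.001  0.002 -1.   ] F [ 0.   0.4 -0.9] w 64.0 g 0.0
tool shift [-0.4  0.4  1. ] rotvec [-0.001 -0.001 -0.002]
t 8.80 p [542.4 191.3  58.5] alpha 1.472 zaxis [ 0.001  0.002 -1.   ] F [ 0.3  0.2 -0.7] w 47.5 g 0.0
tool shift [-0.7 -0.2  1.5] rotvec [ 0.001 -0.002 -0.002]
```

```bash

echo '0 0 0 0 0 0
0 0 0 0 0 0' | python3 jog.py 42 >/dev/null;python3 st.py
echo '0 0 0 0 0 0
0 0 0 0 0 0
0 0 0 0 0 0' | python3 jog.py 38 >/dev/null;python3 st.py 
echo '0 0 0 0 0 0
0 0 0 0 0 0' | python3 jog.py 30 >/dev/null;python3 st.py
```

```text
t 8.97 p [541.8 191.1  57.7] alpha 1.472 zaxis [-0.     0.002 -1.   ] F [-0.5 -0.7 -0.1] w 42.0 g 0.0
t 9.22 p [541.7 191.1  57.4] alpha 1.472 zaxis [-0.001  0.002 -1.   ] F [ 0.1 -0.   4.7] w 40.2 g 30.0
t 9.38 p [541.7 191.1  57.4] alpha 1.472 zaxis [-0.001  0.002 -1.   ] F [-0.7 -0.9  5.4] w 40.0 g 30.0
```

```bash

echo '0 0 -3 0 0 0
0 0 -3 0 0 0
0 0 -3 0 0 0' | python3 jog.py >/dev/null;python3 st.py
echo '0 0 -3 0 0 0
0 0 -3 0 0 0
0 0 -3 0 0 0
0 0 -3 0 0 0' | python3 jog.py >/dev/null;python3 st.py 
echo '0 0 -8 0 0 0
0 0 -8 0 0 0
0 0 -8 0 0 0
0 0 -8 0 0 0
0 0 -8 0 0 0' | python3 jog.py >/dev/null;python3 st.py
echo '0 0 -15 0 0 0
0 0 -15 0 0 0
0 0 -15 0 0 0
0 0 0 0 0 0
0 0 0 0 0 0' | python3 jog.py >/dev/null;python3 st.py 550.1 -132.4 140 1.58
```

```text
t 9.63 p [541.1 190.9  65.8] alpha 1.472 zaxis [-0.002  0.001 -1.   ] F [ 0.1 -0.2  1.2] w 39.8 g 30.0
t 9.97 p [541.5 191.   78.5] alpha 1.472 zaxis [-0.001  0.001 -1.   ] F [ 0.4  0.1 -0.8] w 39.9 g 30.0
t 10.38 p [541.7 191.  119.1] alpha 1.472 zaxis [-0.001  0.002 -1.   ] F [-0.4 -0.6 -1.4] w 39.9 g 30.0
t 10.80 p [542.1 191.1 164. ] alpha 1.472 zaxis [ 0.001  0.002 -1.   ] F [ 0.2  0.  -0.8] w 39.8 g 30.0
tool shift [-321.1   39.9   23.4] rotvec [ 0.001 -0.002 -0.108]
```

```bash

echo '-20 2.5 0 0 0 0
-30 3.7 0 0 0 0
-30 3.7 0 0 0 0
-30 3.7 0 0 0 0
-30 3.7 0 0 0 0' | python3 jog.py >/dev/null
echo '-30 3.7 0 0 0 0
-30 3.7 0 0 0 0
-30 3.7 0 0 0 0
-30 3.7 0 0 0 0
-30 3.7 0 0 0 0' | python3 jog.py >/dev/null
echo '-20 2.5 0 0 0 0
-11 1.2 0 0 0 -0.054
0 0 0 0 0 -0.054
0 0 0 0 0 0
0 0 0 0 0 0' | python3 jog.py >/dev/null
echo '0 0 0 0 0 0
0 0 0 0 0 0' | python3 jog.py >/dev/null
python3 st.py 550.1 -132.4 140 1.58
python3 - <<'E'
from workcell import ctrl, get_image, get_obs
import cv2,numpy as np
from h import *
d=get_image("side");np.savez("side2.npz",**d)
cv2.imwrite("pics/p1.png",cv2.resize(d["img"][110:310,220:450,::-1],None,fx=2.9,fy=2.9,interpolation=2))
d=get_image("top");np.savez("top2.npz",**d)
E
```

```text
t 12.22 p [ 549.  -131.9  162.2] alpha 1.580 zaxis [-0.002  0.002 -1.   ] F [-0.5  0.2 -0.7] w 40.3 g 30.0
tool shift [-0.6  1.2 22.2] rotvec [-0.002 -0.002 -0.   ]
```

View pics/p1.png

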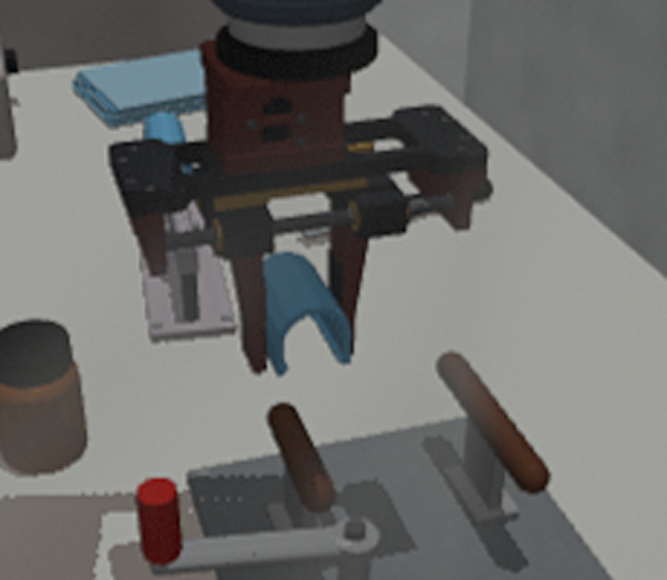

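The short gutter is held level between the fingers, above the bay dowel. Its near bottom corners are at crop (281,372) and (345,362). I'll check its centring against projections.

```bash
python3 - <<'E'
from h import *
np.set_printoptions(precision=1,suppress=True)
s=ld("side2")
C=lambda x,y:(x/2.9+220-.3,y/2.9+110-.3)
o,z0=np.array([549,-131.9]),162.2-7.4
for p in((281,373),(348,363)): print("bottom corner",onz(s,C(*p),z0), "on y=-162 plane:",(lambda a:a[0]+a[1]*(-162-a[0][1])/a[1][1])(ray(s,C(*p))))
for X in((-20,-30,0),(20,-30,0),(0,-30,38),(0,30,38)):
    q=proj(s,(o[0]+X[0],o[1]+X[1],z0+X[2])); print("expected crop px",X,(q-[219.7,109.7])*2.9)
# dowel from side
for a in((322,503),(282,410)): print("dowel end",onz(s,C(*a),74))
E
```

```text
bottom corner [ 533.2 -156.4  154.8] on y=-162 plane: [ 531.6 -162.   159. ]
bottom corner [ 569.3 -157.7  154.8] on y=-162 plane: [ 567.8 -162.   158. ]
expected crop px (-20, -30, 0) [276.1 380.4]
expected crop px (20, -30, 0) [350.  367.6]
expected crop px (0, -30, 38) [313.7 312. ]
expected crop px (0, 30, 38) [281.5 255.3]
dowel end [ 551.5 -171.6   74. ]
dowel end [552.6 -86.   74. ]
```

```bash

echo '-1 1.2 0 -0.002 -0.002 0
0 0 20 0 0 0
0 0 20 0 0 0
0 0 20 0 0 0
0 0 0 0 0 0' | python3 jog.py >/dev/null;python3 st.py 550.1 -132.9 57.4 1.58
echo '0 0 5 0 0 0
0 0 5 0 0 0
0 0 0 0 0 0
0 0 0 0 0 0' | python3 jog.py >/dev/null;python3 st.py 550.1 -132.9 57.4 1.58
```

```text
t 12.73 p [ 548.2 -132.8   99.5] alpha 1.580 zaxis [-0.005  0.001 -1.   ] F [-1.3 -0.1 -0.5] w 39.7 g 30.0
tool shift [-0.2  2.1 42.1] rotvec [-0.005 -0.001 -0.   ]
t 13.07 p [ 550.8 -133.6   93.2] alpha 1.580 zaxis [ 0.002 -0.001 -1.   ] F [ 0.6 -0.  -0.4] w 39.6 g 30.0
tool shift [ 0.7 -0.8 35.8] rotvec [ 0.002  0.001 -0.   ]
```

```bash

echo '0.5 -0.6 4 0 0 0
0 0 4 0 0 0
0 0 4 0 0 0
0 0 4 0 0 0
0 0 0 0 0 0' | python3 jog.py >/dev/null;python3 st.py 550.1 -132.9 57.4 1.58
echo '0 0 4 0 0 0
0 0 4 0 0 0
0 0 4 0 0 0
0 0 0 0 0 0' | python3 jog.py >/dev/null;python3 st.py 550.1 -132.9 57.4 1.58
```

```text
t 13.48 p [ 549.3 -132.9   75.7] alpha 1.580 zaxis [-0.001 -0.    -1.   ] F [-0.7  0.1 -0.5] w 39.9 g 30.0
tool shift [-0.   0.9 18.3] rotvec [-0.001  0.    -0.   ]
t 13.82 p [ 549.3 -132.9   63.6] alpha 1.580 zaxis [-0.001 -0.    -1.   ] F [ 1. -0. -1.] w 39.7 g 30.0
tool shift [-0.   0.8  6.2] rotvec [-0.001  0.    -0.   ]
```

```bash

echo '0 0.7 2 0 0 0
0 0 2 0 0 0
0 0 0 0 0 0' | python3 jog.py >/dev/null;python3 st.py 550.1 -132.9 57.4 1.58
python3 - <<'E'
from workcell import ctrl, get_image, get_obs
import cv2,numpy as np
from h import *
d=get_image("side");np.savez("side3.npz",**d)
e=get_image("top")
a=cv2.resize(d["img"][200:320,270:390,::-1],None,fx=4.5,fy=4.5,interpolation=2)
b=cv2.resize(e["img"][180:260,330:430,::-1],None,fx=2.5,fy=2.5,interpolation=2)
o=np.zeros((540,790,3),np.uint8);o[:,:540]=a;o[:200,540:]=b
cv2.imwrite("pics/p2.png",o)
E
```

```text
t 14.07 p [ 550.4 -133.    60.2] alpha 1.580 zaxis [ 0.    -0.001 -1.   ] F [ 0.1 -0.6  0.5] w 39.8 g 30.0
tool shift [ 0.1 -0.3  2.8] rotvec [ 0.     0.001 -0.   ]
```

View pics/p2.png

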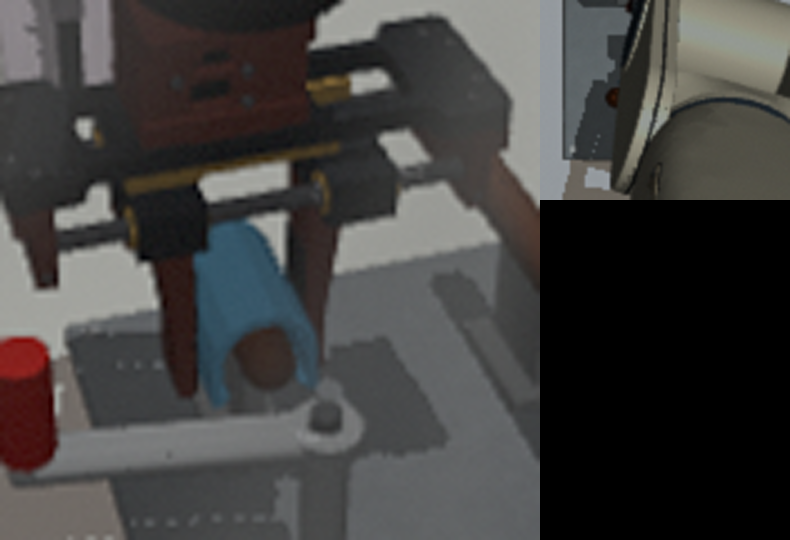

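The gutter straddles the dowel with an even gap either side, near (268,357). I'll lower the last bit gently.

```bash

echo '0 0 1 0 0 0
0 0 1 0 0 0
0 0 0 0 0 0' | python3 jog.py >/dev/null;python3 st.py
echo '0 0 0.7 0 0 0
0 0 0 0 0 0' | python3 jog.py >/dev/null;python3 st.py
echo '0 0 0.5 0 0 0
0 0 0 0 0 0' | python3 jog.py >/dev/null;python3 st.py
```

```text
t 14.42 p [ 550.4 -133.    58.5] alpha 1.580 zaxis [ 0.    -0.001 -1.   ] F [-0.3 -0.2 -0.8] w 39.6 g 30.0
t 14.58 p [ 550.4 -133.    57.8] alpha 1.580 zaxis [ 0.    -0.001 -1.   ] F [-0.1  0.1 -1.5] w 39.7 g 30.0
t 14.75 p [ 550.5 -133.    57.5] alpha 1.580 zaxis [ 0.001 -0.001 -1.   ] F [-0.7  1.   1.1] w 39.9 g 30.0
```

```bash

echo '0 0 0.5 0 0 0
0 0 0 0 0 0' | python3 jog.py >/dev/null;python3 st.py
echo '0 0 0.4 0 0 0
0 0 0 0 0 0
0 0 0 0 0 0' | python3 jog.py >/dev/null;python3 st.py
```

```text
t 14.92 p [ 550.6 -133.    57.4] alpha 1.580 zaxis [ 0.001 -0.001 -1.   ] F [-2.2  0.3  6.7] w 40.1 g 30.0
t 15.17 p [ 550.6 -133.    57.4] alpha 1.580 zaxis [ 0.001 -0.001 -1.   ] F [-3.6  0.7 10.7] w 39.8 g 30.0
```

```bash

echo '0 0 0 0 0 0
0 0 0 0 0 0
0 0 0 0 0 0' | python3 jog.py 46 >/dev/null;python3 st.py
echo '0 0 0 0 0 0
0 0 0 0 0 0
0 0 0 0 0 0' | python3 jog.py 60 >/dev/null;python3 st.py
echo '0 0 -10 0 0 0
0 0 -20 0 0 0
0 0 -35 0 0 0
0 0 -35 0 0 0
0 0 -35 0 0 0' | python3 jog.py >/dev/null
echo '0 0 -35 0 0 -0.12
-30 -20 0 0 0 -0.12
-30 -20 0 0 0 -0.12
-30 -20 0 0 0 -0.12
0 0 0 0 0 -0.12' | python3 jog.py >/dev/null
echo '0 0 0 0 0 -0.12
0 0 0 0 0 -0.12
0 0 0 0 0 -0.12
0 0 0 0 0 -0.12
0 0 0 0 0 -0.12' | python3 jog.py >/dev/null
python3 st.py 380 -270 230 2.98
```

```text
t 15.42 p [ 550.5 -133.    56.4] alpha 1.580 zaxis [ 0.001 -0.001 -1.   ] F [0.5 0.2 0.5] w 45.7 g 0.0
t 15.67 p [ 550.4 -133.    56.3] alpha 1.580 zaxis [ 0.    -0.001 -1.   ] F [-0.6 -0.5 -0.1] w 59.3 g 0.0
t 16.92 p [ 514.5 -234.2  227.2] alpha 2.785 zaxis [ 0.001 -0.001 -1.   ] F [-0.4 -0.   0.6] w 60.3 g 0.0
tool shift [113.5 -80.5  -2.9] rotvec [-0.001  0.001 -0.195]
```

```bash

echo '28 -20 0 0 0 0
28 -20 0 0 0 0
28 -20 0 0 0 0
28 -20 0 0 0 -0.095
0 0 0 0 0 -0.1' | python3 jog.py 40 >/dev/null
echo '0 0 0 0 0 0
0 0 0 0 0 0' | python3 jog.py >/dev/null
python3 st.py 457.9 -212.4 128 2.976
python3 - <<'E'
from workcell import ctrl, get_image, get_obs
import cv2,numpy as np
from h import *
np.set_printoptions(precision=1,suppress=True)
d=get_image("side");np.savez("side4.npz",**d)
e=get_image("top");np.savez("top4.npz",**e)
a=cv2.resize(d["img"][200:320,280:400,::-1],None,fx=3.3,fy=3.3,interpolation=2)
b=cv2.resize(e["img"][150:260,330:430,::-1],None,fx=4,fy=4,interpolation=2)
o=np.zeros((440,796,3),np.uint8);o[:396,:396]=a;o[:,396:]=b
cv2.imwrite("pics/p3.png",o)
for b in blobs(e,(92,80,60),(112,255,255),60): print("blue",b)
for b in blobs(e,(3,100,25),(14,215,150),15): print("brown",b[:2])
for b in blobs(e,(0,200,120),(4,255,255),15): print("red",b[1],onz(e,b[1],140))
E
```

```text
t 17.50 p [ 381.8 -269.6  227.3] alpha 2.970 zaxis [ 0.002 -0.001 -1.   ] F [0.5 0.3 0.2] w 40.1 g 0.0
tool shift [-65.   69.4  99.3] rotvec [-0.001  0.002 -0.006]
blue ([21, 137, 73, 100, 5922], [56.6, 186.6], [[18.5, 143.0], [85.0999984741211, 136.5], [94.30000305175781, 230.10000610351562], [27.600000381469727, 236.60000610351562]])
blue ([535, 136, 20, 43, 186], [545.0, 157.1], [[534.9000244140625, 136.8000030517578], [538.7000122070312, 135.3000030517578], [555.2000122070312, 177.5], [551.2999877929688, 179.0]])
blue ([158, 203, 48, 22, 733], [180.1, 212.9], [[157.0, 218.8000030517578], [159.1999969482422, 201.60000610351562], [205.1999969482422, 207.39999389648438], [203.10000610351562, 224.5]])
blue ([361, 211, 28, 18, 426], [374.9, 219.0], [[361.0, 211.0], [388.0, 211.0], [388.0, 228.0], [361.0, 228.0]])
brown ([348, 167, 52, 8, 344], [373.4, 170.6])
brown ([357, 215, 6, 8, 34], [359.6, 218.7])
brown ([389, 216, 4, 7, 16], [390.1, 219.2])
brown ([304, 282, 17, 9, 26], [310.1, 287.4])
red [414.8, 257.0] [ 457.7 -211.7  140. ]
```

View pics/p3.png

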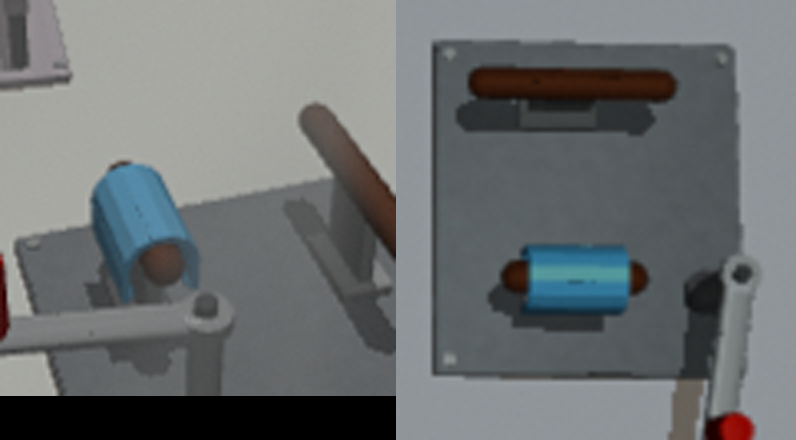

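```bash
python3 - <<'E'
from h import *
e=ld("top4")
print([onz(e,(x,219),88).round(1) for x in(362.7,388,375.4)],[onz(e,(x,219),74).round(1) for x in(356.5,392.7,374.6)])
r=e["img"][217:221].astype(int).mean(0)
for x in list(range(355,366))+list(range(384,396)): print(x,r[x].round())
E
```

```text
[array([ 547.9, -102.2,   88. ]), array([ 549.2, -162.9,   88. ]), array([ 548.6, -132.6,   88. ])] [array([549.5, -89.1,  74. ]), array([ 551.4, -177.1,   74. ]), array([ 550.4, -133.1,   74. ])]
355 [90. 96. 99.]
356 [51. 48. 47.]
357 [37. 19. 11.]
358 [45. 20.  8.]
359 [52. 24. 10.]
360 [56. 25. 10.]
361 [58. 26. 11.]
362 [56. 36. 29.]
363 [54. 90. 96.]
364 [ 77. 144. 154.]
365 [ 78. 145. 156.]
384 [ 76. 146. 155.]
385 [ 77. 146. 155.]
386 [ 76. 146. 155.]
387 [ 76. 142. 150.]
388 [67. 84. 81.]
389 [56. 30. 17.]
390 [53. 22.  7.]
391 [49. 23. 10.]
392 [51. 38. 33.]
393 [75. 80. 82.]
394 [84. 91. 94.]
395 [84. 90. 93.]
```

The gutter is centred on the dowel within about 0.5 mm and sits level; both dowel ends stick out evenly. The knob is at (457.7,-211.7). I'll go and cage it again.

```bash

echo '-32 35 0 0 0 0
-33 35 0 0 0 0
0 0 0 0 0 0
0 0 0 0 0 0' | python3 jog.py >/dev/null
echo '0 0 30 0 0 0
0 0 30 0 0 0
0 0 0 0 0 0
0 0 0 0 0 0' | python3 jog.py >/dev/null
python3 st.py 457.7 -211.8 128 2.976
```

```text
t 18.27 p [ 446.4 -218.2  165.5] alpha 2.973 zaxis [-0.003  0.001 -1.   ] F [-0.   0.  -0.1] w 40.3 g 0.0
tool shift [-10.2   8.2  37.5] rotvec [ 0.001 -0.003 -0.003]
```

```bash

echo '-10 8 0 0 0 0
0 0 0 0 0 0
0 0 0 0 0 0' | python3 jog.py >/dev/null
python3 st.py 457.7 -211.8 128 2.976
echo '0 0 19 0 0 0
0 0 19 0 0 0
0 0 0 0 0 0
0 0 0 0 0 0' | python3 jog.py >/dev/null
python3 st.py 457.7 -211.8 128 2.976
```

```text
t 18.52 p [ 460.5 -212.6  168.1] alpha 2.974 zaxis [ 0.003 -0.002 -1.   ] F [-0.   1.2 -0.2] w 40.3 g 0.0
tool shift [ 3.   0.4 40. ] rotvec [-0.001  0.004 -0.002]
t 18.85 p [ 458.7 -212.2  128.7] alpha 2.974 zaxis [-0. -0. -1.] F [-1.1  0.5 -0.6] w 40.1 g 0.0
tool shift [1.  0.3 0.7] rotvec [-0.    -0.    -0.002]
```

```bash

echo '0.8 0 0 0 0 0
0 0 0 0 0 0
0 0 0 0 0 0' | python3 jog.py 25 >/dev/null; python3 st.py
echo '-0.5 9.5 0 0 0 0.1
-0.5 9.5 0 0 0 0.1
-0.5 9.5 0 0 0 0.1
-0.5 9.5 0 0 0 0.1
-0.5 9.5 0 0 0 0.1' | python3 jog.py >/dev/null; python3 st.py 484 -161 128 2.475
echo '-0.5 9.5 0 0 0 0.1
-0.5 9.5 0 0 0 0.1
-0.5 9.5 0 0 0 0.1
-0.5 9.5 0 0 0 0.1
0 0 0 0 0 0' | python3 jog.py >/dev/null; python3 st.py 504.5 -144.3 128 2.075
```

```text
t 19.10 p [ 458.7 -212.5  129.5] alpha 2.974 zaxis [ 0.002 -0.001 -1.   ] F [-0.1  0.1 -0.4] w 26.0 g 0.0
t 19.52 p [ 477.6 -169.   129.2] alpha 2.469 zaxis [ 0.001 -0.001 -1.   ] F [-0.5 -0.9  0. ] w 24.9 g 0.4
tool shift [-0.  10.3  1.2] rotvec [-0.     0.002 -0.006]
t 19.93 p [ 507.9 -144.4  129.3] alpha 2.071 zaxis [ 0.003 -0.001 -1.   ] F [0.2 0.3 0.1] w 25.0 g 0.0
tool shift [ 1.7 -2.9  1.3] rotvec [ 0.002  0.002 -0.004]
```

```bash

echo '1 9.5 0 0 0 0.1
-0.2 9.5 0 0 0 0.1
-0.5 9.5 0 0 0 0.1
-0.5 9.5 0 0 0 0.1
0 0 0 0 0 0' | python3 jog.py >/dev/null; python3 st.py 550 -132 128 1.58
echo '0 3 0 0 0 0.04
0 2 0 0 0 0.04
0 0 0 0 0 0' | python3 jog.py >/dev/null; python3 st.py 550 -132 128 1.58
```

```text
t 20.35 p [ 542.9 -132.2  129. ] alpha 1.674 zaxis [ 0.003 -0.001 -1.   ] F [1.4 0.4 1. ] w 25.1 g 0.0
tool shift [-0.5  7.1  1.1] rotvec [0.002 0.001 0.094]
t 20.60 p [ 546.2 -131.9  128.7] alpha 1.597 zaxis [ 0.001 -0.001 -1.   ] F [-0.4 -0.6  0.3] w 25.2 g 0.0
tool shift [-0.2  3.8  0.7] rotvec [0.001 0.001 0.017]
```

Next I'll creep towards the stop, watching the force.

```bash

echo '0 3 0 0 0 0.016
0 0 0 0 0 0' | python3 jog.py >/dev/null; python3 st.py
echo '0 1.5 0 0 0 0
0 0 0 0 0 0' | python3 jog.py >/dev/null; python3 st.py
echo '0 1 0 0 0 0
0 0 0 0 0 0' | python3 jog.py >/dev/null; python3 st.py
echo '0 0.7 0 0 0 0
0 0 0 0 0 0' | python3 jog.py >/dev/null; python3 st.py
```

```text
t 20.77 p [ 549.5 -131.7  128.6] alpha 1.580 zaxis [ 0.001 -0.001 -1.   ] F [-0.9  0.5  0.6] w 24.8 g 0.1
t 20.93 p [ 551.  -131.6  128.5] alpha 1.579 zaxis [ 0.001 -0.001 -1.   ] F [ 0.4 -0.4 -0.1] w 25.1 g 0.1
t 21.10 p [ 552.1 -131.5  128.4] alpha 1.579 zaxis [ 0.001 -0.001 -1.   ] F [ 0.1 -0.8 -0.7] w 24.9 g 0.1
t 21.27 p [ 552.5 -131.5  128.4] alpha 1.578 zaxis [-0.    -0.001 -1.   ] F [-2.  -0.2  0.2] w 25.0 g 0.7
```

```bash

echo '0 0.7 0 0 0 0
0 0 0 0 0 0' | python3 jog.py >/dev/null; python3 st.py
echo '0 0.7 0 0 0 0
0 0 0 0 0 0
0 0 0 0 0 0' | python3 jog.py >/dev/null; python3 st.py
```

```text
t 21.43 p [ 552.6 -131.4  128.3] alpha 1.578 zaxis [-0.001 -0.    -1.   ] F [-4.2 -0.8  3.4] w 25.1 g 2.2
t 21.68 p [ 552.7 -131.4  128.3] alpha 1.578 zaxis [-0.002 -0.    -1.   ] F [-6.9 -0.2  4.9] w 25.4 g 3.4
```

The force is rising with no motion, so the keeper is at its stop. I'll release and retreat.

```bash

echo '0 -1.5 0 0 0 0
0 0 0 0 0 0
0 0 0 0 0 0' | python3 jog.py 44 >/dev/null; python3 st.py
echo '0 0 -15 0 0 0
0 0 -30 0 0 0
0 0 -35 0 0 0
0 0 -30 0 0 0
0 0 0 0 0 0' | python3 jog.py >/dev/null
echo '-35 -20 0 0 0 0
-35 -20 0 0 0 0
-35 -20 0 0 0 0
-35 -20 0 0 0 0
-35 -20 0 0 0 0' | python3 jog.py >/dev/null
echo '-30 -10 0 0 0 0
-30 -10 0 0 0 0
-20 0 0 0 0 0
0 0 0 0 0 0
0 0 0 0 0 0' | python3 jog.py >/dev/null;python3 st.py
python3 - <<'E'
from workcell import ctrl, get_image, get_obs
import cv2,numpy as np
from h import *
d=get_image("side");e=get_image("top")
a=cv2.resize(d["img"][130:330,220:420,::-1],None,fx=2,fy=2,interpolation=2)
b=cv2.resize(e["img"][90:300,150:430,::-1],None,fx=1.42,fy=1.42,interpolation=2)
o=np.zeros((400,800,3),np.uint8);o[:,:400]=a;o[:b.shape[0],400:400+b.shape[1]]=b[:,:400]
cv2.imwrite("pics/f.png",o)
for b in blobs(e,(0,200,120),(4,255,255),15): print("red",b[1],onz(e,b[1],140))
for b in blobs(e,(92,80,60),(112,255,255),60): print("blue",b[:2])
E
```

```text
t 21.93 p [ 553.2 -131.6  128.6] alpha 1.578 zaxis [ 0.002 -0.001 -1.   ] F [-0.6  0.2 -0.9] w 41.4 g 0.0
t 23.18 p [ 434.1 -387.9  237.9] alpha 1.576 zaxis [ 0.001 -0.    -1.   ] F [-0.  -0.1 -0.6] w 44.3 g 0.0
red [378.8, 215.1] [ 550.50411626 -131.50266211  140.        ]
blue ([21, 137, 73, 100, 5920], [56.6, 186.6])
blue ([535, 136, 20, 43, 184], [545.1, 157.2])
blue ([158, 203, 48, 22, 720], [180.0, 212.7])
blue ([361, 211, 28, 17, 270], [371.9, 220.3])
```

View pics/f.png

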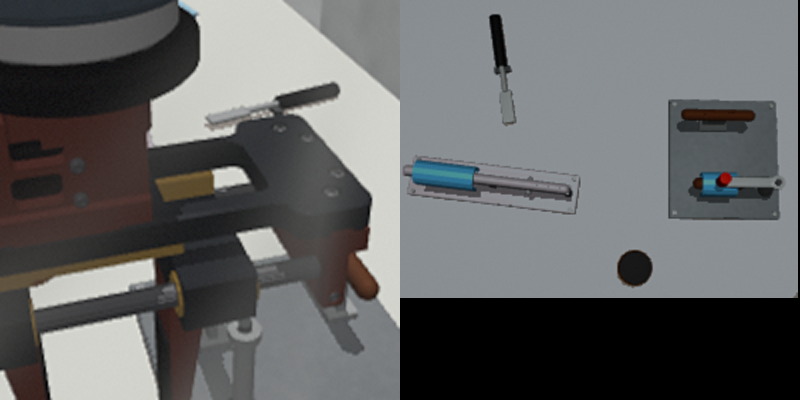

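The top view shows the knob back at (378.8,215.1), its starting pixel, so the keeper is closed. The gutter's bounding box is unchanged at x 361-388, the long gutter is still on the rail, and the canister and iron haven't moved.

```bash
echo '0 0 0 0 0 0
0 0 0 0 0 0
0 0 0 0 0 0' | python3 jog.py >/dev/null; python3 -c "
from workcell import ctrl, get_image, get_obs
print(ctrl.close_job())"
```

```text
the job is handed in; nothing more can be done
None
```

The short dowel was in the bay, so I seated the short gutter on it, centred to within about 0.5 mm, and swung the keeper back to its stop; the long gutter, canister and iron were left undisturbed, and the job was handed in at about 23 s.

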